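# Tighten the gearbox clamp screw with the T-handle hex key

## Task

Take the hex key with the long T-bar out of the tool rack, push it fully home into the recessed hex socket of the clamp screw on the gearbox housing, and only then turn the screw clockwise (seen from above) until its pointer is up against the stop lug. Let go and leave the key standing fully seated in the socket; leave the other two tools in the rack and the loose gear where they are.

Things in the scene. Friction and masses are not known exactly. Their poses are not given: they have to be found in the camera images.
- hex_key: T-handle hex key, 0.3-0.6 kg, upright and loose in any one rack pocket. Steel hex shaft 22 mm across flats, 105 mm long; on it a black flat-sided T-bar 110 mm long (x), 26 wide (y), 24 high, the longest handle in the rack; grip it across y at its middle. Origin: centre of the shaft's lower end; z up; bar mid-height at z = 117 mm. Two opposite hex corners point along +x and -x.
- key_tip (a point): Centre of the flat lower end of the hex key's shaft (same point as the key's origin). The lowest 10 mm of the shaft taper to 15 mm across flats.
- rack: Fixed wooden block 80 mm (x) by 330 (y) by 42 high with three square pockets 31 mm wide, 36 deep, at y = -110, 0 and +110 mm; pocket floors 6 mm above the bench. Origin: centre of its underside. Tool tops stand 135 mm above the bench: lift the key 40 mm straight up to come free of its pocket, 140 mm to clear its neighbours.
- housing: Fixed aluminium gearbox housing, 180 mm (x) by 140 (y) by 66 high, a small raised bolt head at each corner and the round clamp screw (66 mm across) in the middle. Origin: centre of its underside, on the screw's vertical axis. A steel stop lug, 18 by 14 by 16 mm, stands on its top 46 mm from the axis.
- socket (a point): Centre of the screw's hex socket floor, on its axis, 30 mm above the bench; turns with it. x: along the screw's pointer, a rib 27-48 mm out. Hex 24 mm across flats, 26 deep, two corners in line with the pointer: the T-bar goes in at 0, 60, 120.. deg to it, play 10 deg either way. Above, a greased lead-in widens to 42 mm at the top face, 44 mm over the floor. Fully home, the key rests on it.
- screw (a joint): Angle of the clamp screw, rad; grows clockwise seen from above. At 0 the pointer lies along the housing's +x; at 1.2 (end stop) it is against the stop lug. Starts between 0 and 0.25. Light friction, about 0.06 N m; stays where it is left.
- spanner: Bystander in the rack: tool of the same height with a round 25 mm shaft and a short T-bar, 62 mm long. Origin: centre of its lower end.
- driver: Bystander in the rack: tool of the same height with a square 18 mm shaft and a round black knob, 44 mm across. Origin: centre of its lower end.
- gear: Bystander: loose steel gear, 64 mm across and 18 mm high, lying on the bench. Origin: centre of its underside.
There are look-alikes about, which are no part of the job. What is shaped like the hex_key but blue or turquoise is not meant.

How it is judged:
On the way, in this order (a step that is already met when the one before it is completed fails the run):
1. the hex key is fully home in the socket before the screw is turned (its end within 4 mm of the socket's floor, within 6 mm of the axis, upright within 10 degrees, screw still below 0.6 rad) (z of key_tip in the frame of socket below 0.004 m and horizontal distance between key_tip and socket below 0.006 m and angle between hex_key's own z axis and vertical below 0.175 rad and value of joint screw below 0.6 rad), for 0.2 s.
2. with the key seated, the screw is turned clockwise until its pointer is at the stop lug (above 0.95 rad) (value of joint screw above 0.95 rad and z of key_tip in the frame of socket below 0.007 m and horizontal distance between key_tip and socket below 0.006 m), for 0.2 s.
At the end, for the whole second after the job is handed in: The screw's pointer is at the stop lug (joint above 0.95 rad, within about 14 degrees of the stop), the released hex key stands at rest in the socket, its end within 6 mm of the floor and of the axis, upright within 10 degrees; spanner, driver and gear are within 30 mm of where they were (value of joint screw above 0.95 rad and z of key_tip in the frame of socket below 0.006 m and horizontal distance between key_tip and socket below 0.006 m and angle between hex_key's own z axis and vertical below 0.175 rad and linear speed of hex_key below 0.03 m/s and distance of each of spanner, driver, gear from where it was at the start of the episode below 0.03 m); the robot touches nothing.
It fails at once if one of the other rack tools or the gear is moved by more than 50 mm (distance of any of spanner, driver, gear from where it was at the start of the episode above 0.05 m).
It also fails if it takes over 51 s, if anything falls off the work surface, if the arm or the gripper's body presses on something with over 40 N, if the wrist force passes 120 N, or if a joint passes its speed limit or range.

## Robot

A 6-joint arm with a two-finger parallel gripper is mounted at the origin on the work surface. World frame = base frame: x ahead of the robot, y to its left, z up, the work surface at z = 0. Lengths are in m, angles in rad, forces in N, time in s.
With the tool pointing down it reaches from about 0.35 to 0.85 m from the base axis. Payload 8.1 kg.
Tool frame: the origin (TCP) lies on the mounting face of the last link; the fingertips stand 186 mm ahead of it and the grasp point (between the pads) lies 167 mm ahead of it; z points along the fingers, y is the direction in which the jaws open and shut (so a half turn about z gives the same grasp; the last joint's range is limited). The gripper opens to 93 mm and grips with 3 to 60 N. Pads are 15 mm wide; open, the fingers measure 128 mm over their backs; the gripper's body (75 mm by 188 mm) begins 65 mm behind the grasp point.
Start: joints at [-1.274, 0.13, 1.488, -0, 1.523, -0.085], TCP at [0.224, -0.557, 0.405] pointing down, gripper open.
Joint ranges: [-2.96, 2.96], [-0.89, 2.26], [0.02, 2.5], [-1.34, 4.48], [0, 2.73], [-2.66, 2.66]. Speed limits (rad/s): [2.39, 2.39, 2.79, 3.14, 3.14, 3.14].

## Interface

Orientations are given as a rotation vector (axis times angle).
In Python, from plant import robot, read_camera, spotter gives the robot as it stands.
- The arm moves only by the tool arm_command, never from a script. Its arguments are lists of equal length, an entry for each row: "xyz": the shift along the world's x, y, z in cm, a list of three; "turn": the turn, a rotation vector about the world's x, y, z in rad, a list of three. A call has 1 to 12 rows; each row shifts and turns the commanded pose from where the row before left it; what a row does not reach is not made up. A row lasts 1/8 s, in which the tool goes at most 62.5 mm and 10.7 degrees, less where a joint would pass 70% of its speed; a pose out of reach is approached as far as the arm can. A call is refused whole if a number of a shift passes 6.25 or a number of a turn 0.188, either way. A call with a gripper value outside its range is refused whole. "gripper" is the finger opening in cm, from 0 to 9.3, set as the call begins (left out, the last holds). The fingers move at their own pace and stop on an object; "force" is the grip in N (left out, the last holds). Time passes only in rows, so rows that do not move let the fingers close. It gives the time, the measured TCP pose, the force and the opening at its end, in the units of the state.
- robot.read_state(): the state, without advancing time (a new reading comes with each control period).
- read_camera(name): name is "side" or "top" or "wrist"; returns a dict with "frame" (400x640x3 uint8, red, green, blue), "z_map" (400x640 float32, m along the optical axis (not along the pixel's ray), 0 where there is no reading), "fx", "fy", "cx", "cy" (pixels), "eye" and "orientation" of the camera in the world. Camera axes: x right, y down, z forward; pixel columns grow to the right and rows downward; lengths in m; the calibration is good to about 2 mm. A picture is of the moment at which its call begins.
- robot.close_job(): hands the job in, once; it reports no verdict.
Trained networks look in a picture, given as the dict that the camera call returned (one of the last four; its "shot" number tells which), for a name from the list of things; names that differ only in an ending like _2 or _b are one class to them, and where a whole thing is asked for, a point or a joint stands for the part that bears it (a point fixed in the world has none). Each returns a list of dicts, best first, with "confidence" (0 to 1); they miss things now and then, are a little off and sometimes report something else, mostly with a low value. They report only what shows in the picture. A call takes as long as a camera call. They do not tell look-alikes from the thing itself.
- spotter.masks_of(picture, query): "pixels" (400x640 bool, what is visible of it) and "centre" ([row, column] in pixels, amid what is visible of it).
The state is a dict: "t": time; "q": joint angles; "dq": joint speeds; "joint_torque": joint torques, N m; "tool_pos": TCP position; "orientation": TCP orientation; "force": force on the tool from outside, world axes, zero at the start; "wrist_torque": the same for the moment, N m; "opening": finger opening in m.
Only numpy, scipy, OpenCV 4.12 (cv2) and the standard library are available. Lean on these libraries where they do the work, as an engineer would, in place of code of your own. Each camera call takes 0.05 s, during which the arm holds its last target. There are 200 camera calls.

## Working session

There is one attempt and no reset: what is moved stays moved. The work goes in short steps, Python scripts to look and compute and a tool call to move; the robot and the scene stay as the last step left them, time stands still between calls to the robot, and variables do not carry over. Pictures are saved under pics/ and viewed, about 8 in all and at most 12, crops included, and the job is handed in when it is done.

Besides the shell and the picture viewer there is one more tool, called after "Call:" as a command line: name --argument value ..., lists and objects as JSON in quotes. arm_command: Moves the arm, as the interface text tells. Its arguments: {"type":"object","properties":{"xyz":{"type":"array","items":{"type":"array","items":{"type":"number"}}},"turn":{"type":"array","items":{"type":"array","items":{"type":"number"}}},"gripper":{"type":"number"},"force":{"type":"number"}},"required":["xyz","turn"]}

```bash
mkdir -p pics; ls
cat > h.py <<'E'
import numpy as np, cv2
from scipy.spatial.transform import Rotation as R
from plant import robot, read_camera, spotter
def rot(o):
    o=np.array(o,float)
    if o.shape==(3,3): return o
    return R.from_rotvec(o).as_matrix() if o.size==3 else R.from_quat(o).as_matrix()
def world(p):
    z=p["z_map"]; v,u=np.mgrid[:z.shape[0],:z.shape[1]]
    c=np.stack([(u-p["cx"])/p["fx"]*z,(v-p["cy"])/p["fy"]*z,z],-1)
    w=c@rot(p["orientation"]).T+np.array(p["eye"]); w[z<=0]=np.nan
    return w
def proj(p,x):
    c=(np.atleast_2d(x)-np.array(p["eye"]))@rot(p["orientation"])
    return np.stack([c[:,0]/c[:,2]*p["fx"]+p["cx"],c[:,1]/c[:,2]*p["fy"]+p["cy"]],-1)
def save(n,f): cv2.imwrite("pics/"+n,f[:,:,::-1])
E
python3 - <<'E'
from h import *
for n in ("top","side"):
    p=read_camera(n); w=world(p); save(n+"0.png",p["frame"])
    print(n,p["eye"],p["orientation"],p["fx"])
    for q in ("hex_key","rack","housing","screw","spanner","driver","gear"):
        for d in spotter.masks_of(p,q):
            m=d["pixels"]; print(q,round(d["confidence"],2),np.round(d["centre"]),m.sum(),np.round(np.nanmedian(w[m],0),3),np.round(np.nanmax(w[m][:,2]),3))
print(robot.read_state())
E
```

```text
pics
top [0.43220895 0.12362831 0.94435375] [-2.11952516  2.14209849 -0.11611789] 364.6887717981394
hex_key 0.87 [203. 307.] 609 [0.542 0.182 0.134] 0.139
hex_key 0.76 [136. 314.] 623 [0.701 0.157 0.128] 0.134
hex_key 0.65 [265. 155.] 530 [0.41  0.517 0.129] 0.132
hex_key 0.64 [134. 245.] 657 [0.711 0.327 0.128] 0.133
rack 0.85 [211. 315.] 3155 [0.538 0.159 0.042] 0.136
housing 0.76 [202. 470.] 5051 [ 0.545 -0.21   0.066] 0.085
screw 0.79 [202. 473.] 658 [ 0.55  -0.223  0.072] 0.079
spanner 0.86 [201. 258.] 415 [0.562 0.288 0.134] 0.139
driver 0.74 [215. 350.] 324 [0.518 0.076 0.136] 0.14
gear 0.97 [134. 378.] 417 [ 0.731 -0.016  0.017] 0.022
gear 0.21 [208. 312.] 3377 [0.539 0.164 0.042] 0.138
side [-0.10017758  1.06883008  0.86837603] [-0.81144472  2.43511076 -1.2780344 ] 469.74528193771977
hex_key 0.82 [194. 317.] 568 [0.535 0.193 0.125] 0.139
hex_key 0.63 [171. 280.] 516 [0.699 0.165 0.117] 0.138
hex_key 0.63 [196. 237.] 542 [0.707 0.338 0.118] 0.134
hex_key 0.61 [289. 276.] 977 [0.399 0.53  0.121] 0.133
rack 0.81 [224. 312.] 2537 [0.527 0.218 0.041] 0.075
housing 0.97 [159. 383.
[... 288 characters left out ...]
24 -0.01   0.016] 0.025
{'t': 0.8, 'q': array([-1.27442028e+00,  1.30388361e-01,  1.48815966e+00,  2.01818651e-05,
        1.52298050e+00, -8.54043841e-02]), 'dq': array([-3.20788013e-04,  4.04381316e-04,  9.29895794e-05,  7.21654802e-04,
        8.99021040e-04, -1.16936341e-03]), 'joint_torque': array([-2.17964254e-03, -5.59700525e+01, -4.92037261e+01,  7.68299284e-02,
        2.24074081e-02,  2.25043937e-05]), 'tool_pos': array([ 0.22357172, -0.55681201,  0.40476436]), 'orientation': array([3.08446764e+00, 5.96050671e-01, 4.20947357e-05]), 'force': array([-0.13324549,  0.51164803, -0.1423871 ]), 'wrist_torque': array([-0.00402763, -0.04261264,  0.03141517]), 'opening': 0.09315237517892533}
```

Run:
```python
from h import *
p=read_camera("top"); w=world(p)
save("top1.png",cv2.resize(p["frame"][90:300,130:540],None,fx=1.95,fy=1.95,interpolation=cv2.INTER_CUBIC))
np.savez("top1.npz",w=w,f=p["frame"])
for q in ("hex_key","spanner","driver","housing","screw"):
    for d in spotter.masks_of(p,q):
        m=d["pixels"]&(w[:,:,2]>(0.115 if q not in("housing","screw") else .055))
        if q=="housing": m&=(w[:,:,2]<.07)
        x=w[m][:,:2].astype(np.float32)
        r=cv2.minAreaRect(x); print(q,np.round(d["centre"]),np.round(x.mean(0),4),[np.round(r[0],4),np.round(r[1],4),round(r[2],1)],np.median(p["frame"][m],0))
```

```text
hex_key [262. 154.] [0.4082 0.5194] [array([0.4081, 0.5228]), array([0.1113, 0.0261]), 85.4] [ 70. 120. 207.]
hex_key [136. 241.] [0.7142 0.3291] [array([0.7158, 0.3305]), array([0.0262, 0.1086]), 88.3] [ 86.  193.  188.5]
hex_key [137. 315.] [0.7048 0.1573] [array([0.7065, 0.1575]), array([0.1079, 0.0259]), 60.6] [ 74. 124. 209.]
hex_key [205. 308.] [0.5423 0.1834] [array([0.5433, 0.184 ]), array([0.0263, 0.1098]), 83.3] [59. 55. 57.]
spanner [197. 259.] [0.5653 0.2899] [array([0.5664, 0.2914]), array([0.0258, 0.0616]), 72.7] [53. 50. 52.]
driver [213. 351.] [0.5189 0.0771] [array([0.5199, 0.0768]), array([0.0373, 0.0418]), 17.8] [63. 59. 61.]
driver [202. 304.] [0.5411 0.1834] [array([0.5421, 0.1841]), array([0.0263, 0.1079]), 83.3] [59. 55. 57.]
housing [206. 468.] [ 0.5454 -0.2138] [array([ 0.5478, -0.2164]), array([0.154 , 0.1822]), 66.1] [185. 180. 183.]
screw [201. 471.] [ 0.5479 -0.2174] [array([ 0.5474, -0.2167]), array([0.0644, 0.0666]), 13.4] [116.5 113.  114.5]
```

View pics/top1.png

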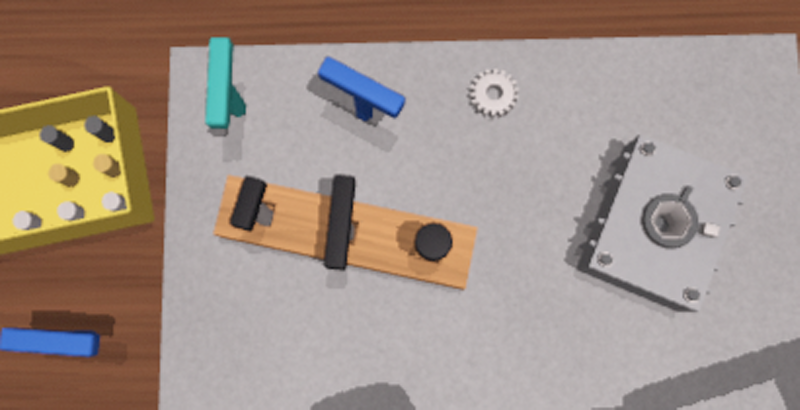

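The picture shows the candidates, in full-frame pixels (col, row): black long bar in the middle pocket (308,205), blue (154,262), teal (241,136), blue (315,137). The short black bar (259,197) is the spanner and the knob (351,213) is the driver. I choose the black one in the rack, about (0.543, 0.184) with its bar at -6.7°. I'll go via the housing so I can look at the screw from near.

Call:
arm_command --xyz '[[4.1, 4.25, 0.5], [4.1, 4.25, 0.5], [4.1, 4.25, 0.5], [4.1, 4.25, 0.5], [4.1, 4.25, 0.5], [4.1, 4.25, 0.5], [4.0, 4.25, 0.5], [4.0, 4.25, 0.5], [0, 0, 0], [0, 0, 0]]' --turn '[[0, 0, 0.15], [0, 0, 0.15], [0, 0, 0.15], [0, 0, 0.15], [0, 0, 0.15], [0, 0, 0.15], [0, 0, 0.15], [0, 0, 0.15], [0, 0, 0], [0, 0, 0]]' --gripper 6

```text
t: 2.35
tool_pos: [0.5495, -0.2168, 0.4445]
orientation: [-2.209, -2.233, 0.001]
force: [0.6, -0.5, 0.1]
opening: 0.0599
```

Run:
```python
from h import *
p=read_camera("wrist"); w=world(p); np.savez("wh.npz",w=w,f=p["frame"])
save("wh.png",p["frame"]); print(p["eye"],p["orientation"],p["fx"])
c=proj(p,[[.5475,-.2165,.074]]);print(c)
for q in ("housing","screw"):
    for d in spotter.masks_of(p,q): 
        m=d["pixels"]; print(q,d["confidence"],d["centre"],m.sum())
```

```text
[ 0.54953623 -0.13354188  0.42583282] [2.84207784e+00 1.46945687e-02 1.65613952e-03] 346.8148803785186
[[313.40693795 173.15320795]]
housing 0.8 [162.7, 317.1] 23044
screw 0.74 [171.1, 313.9] 3208
```

View pics/wh.png

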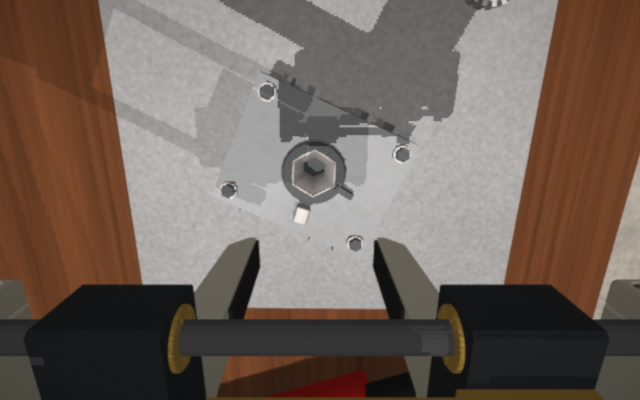

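The view shows the screw centred near (314,172), its pointer running to (350,194), the lug at (302,215) and bolts at (267,91), (402,154), (355,243), (229,189).

Run:
```python
from h import *
d=np.load("wh.npz"); w=d["w"]; f=d["f"]
x=w[...,0]-.5475;y=w[...,1]+.2165;r=np.hypot(x,y);z=w[...,2]
m=(z>.069)&(z<.1)&(r<.045)
# circle: outer ring edge pts
from scipy.optimize import least_squares
ring=m&(r<.036)
print("ring z",np.median(z[ring]))
(cx,cy),rad=cv2.minEnclosingCircle(w[ring][:,:2].astype(np.float32)); print("encl",cx,cy,rad)
hole=(z<.060)&(r<.03); print("hole mean",w[hole][:,:2].mean(0), "floor z",np.percentile(z[r<.006],[5,50]))
c=np.array([cx,cy])
x=w[...,0]-c[0];y=w[...,1]-c[1];r=np.hypot(x,y);a=np.degrees(np.arctan2(y,x))
pm=(z>.068)&(z<.095)&(r>.037)&(r<.06)
n,l,s,cen=cv2.connectedComponentsWithStats(pm.astype(np.uint8))
for i in range(1,n):
    k=l==i
    if k.sum()>8: print("blob",cen[i],k.sum(),"ang",np.degrees(np.arctan2(y[k].mean(),x[k].mean())),"r",r[k].min(),r[k].max(),"z",np.median(z[k]))
b=np.array([w[q[1],q[0]] for q in ((267,91),(402,154),(355,243),(229,189))]);print(b.round(4),b.mean(0))
for i,j in((0,1),(3,2)): print(np.degrees(np.arctan2(*(b[j]-b[i])[[1,0]])),np.linalg.norm(b[j]-b[i]))
big=cv2.resize(f[130:225,250:380],None,fx=6,fy=6,interpolation=cv2.INTER_CUBIC); save("whz.png",big)
```

```text
ring z 0.07506641577345805
encl 0.5493841767311096 -0.21657128632068634 0.03433782979846001
hole mean [ 0.54783965 -0.22029777] floor z [0.03000841 0.03127433]
blob [331.11111111 127.        ] 9 ang 71.55462957826965 r 0.04729139152893422 0.051704891681793576 z 0.06846402632200255
blob [296.30769231 128.69230769] 13 ang 113.6580248640597 r 0.04478509336822987 0.052068625024372366 z 0.068189443445416
blob [283.55555556 130.22222222] 9 ang 127.08887109197059 r 0.05210965102756883 0.05612662935233796 z 0.06825544637899927
blob [324.         130.55555556] 9 ang 78.87911353764889 r 0.04281072645945618 0.04566727532034365 z 0.06828211437033921
blob [347.16666667 131.94444444] 18 ang 52.68709877163485 r 0.04915032079595365 0.05790074629791633 z 0.06829210561275167
blob [318.         133.07142857] 14 ang 86.57792075682359 r 0.03804464681448034 0.043789625498848295 z 0.06836417695219052
blob [336.9 135.2] 10 ang 60.66597475074349 r 0.04265968432160715 0.04642785333114112 z 0.06832448360836707
blob [344.  137.7] 10 ang 51.27063452718572 r 0.045027495963132685 0.04766240807480196 z 0.0684266906
[... 274 characters left out ...]
59.86666667] 15 ang 164.55910906839563 r 0.04423613663343684 0.049953237664153036 z 0.06833482358666237
blob [348.7032967  195.37362637] 91 ang -33.50386914220517 r 0.03706605289432644 0.05033763665372992 z 0.0767420095709056
blob [288.66666667 203.86666667] 15 ang -128.57878087130467 r 0.040878482133695715 0.05112506131371317 z 0.06818681891225725
blob [301.26394052 213.40148699] 269 ang -108.82967578535612 r 0.03703730101937565 0.05861655829438429 z 0.0829074673241818
[[ 0.5021 -0.1352  0.0762]
 [ 0.6372 -0.195   0.0768]
 [ 0.5938 -0.294   0.0767]
 [ 0.459  -0.2341  0.0755]] [ 0.54804798 -0.2145986   0.07629632]
-23.85306242068195 0.14774586623529773
-23.957020810818054 0.14754336892108483
```

View pics/whz.png

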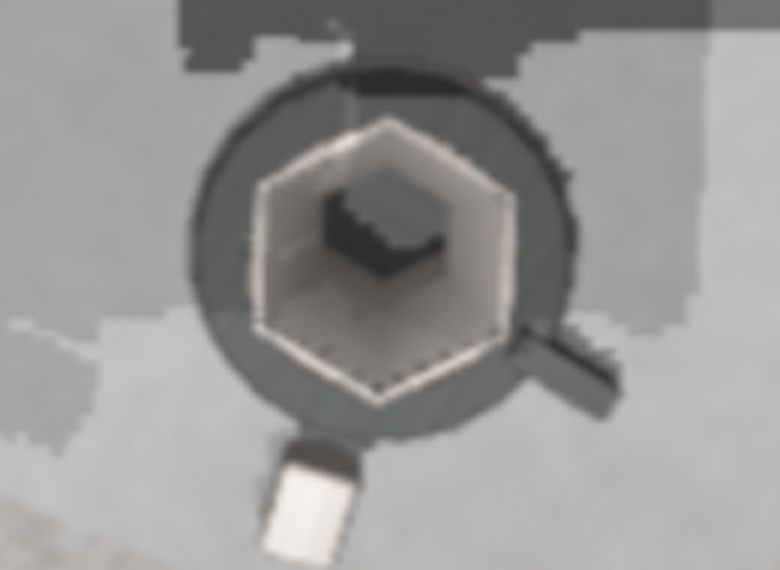

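Pointer at about -31.5°, housing yaw -23.9°, so the screw is at about 0.13 rad, on an axis at about (0.548, -0.2165). Next, to the key.

Call:
arm_command --xyz '[[0, 4, -0.2], [0, 4, -0.2], [0, 4, -0.2], [0, 4, -0.2], [0, 4, -0.2], [-0.1, 4, -0.2], [-0.1, 4, -0.2], [-0.1, 4, -0.2], [-0.1, 4, -0.2], [-0.2, 4, -0.2], [0, 0, 0], [0, 0, 0]]' --turn '[[0, 0, 0.144], [0, 0, 0.144], [0, 0, 0.144], [0, 0, 0.144], [0, 0, 0.144], [0, 0, 0.144], [0, 0, 0.144], [0, 0, 0.144], [0, 0, 0.144], [0, 0, 0.144], [0, 0, 0], [0, 0, 0]]'

```text
t: 4.0
tool_pos: [0.5437, 0.1821, 0.4247]
orientation: [0.192, 3.136, -0.001]
force: [0.1, 0.8, 0.9]
opening: 0.0603
```

Run:
```python
from h import *
p=read_camera("wrist"); w=world(p); f=p["frame"].copy()
for q in ("hex_key",):
    for d in spotter.masks_of(p,q):
        m=d["pixels"]&(w[...,2]>.12)&(w[...,2]<.145)
        if m.sum()<50: continue
        r=cv2.minAreaRect(w[m][:,:2].astype(np.float32)); print(q,d["confidence"],d["centre"],np.median(w[m],0).round(4),r)
save("wk.png",f)
s=robot.read_state(); t=R.from_rotvec(s["orientation"]); print(s["tool_pos"],s["q"],t.as_matrix().round(3))
```

```text
hex_key 0.92 [187.4, 321.8] [0.5374 0.1856 0.1361] ((0.542759358882904, 0.18527254462242126), (0.02610398270189762, 0.10879097878932953), 83.37101745605469)
hex_key 0.57 [358.4, 323.7] [0.7202 0.1841 0.1302] ((0.7162914276123047, 0.17486333847045898), (0.07407687604427338, 0.02585551142692566), 59.643585205078125)
[0.54384141 0.18173794 0.424843  ] [ 2.33220806e-01  5.08556288e-02  1.53607953e+00 -3.69450936e-04
  1.55453537e+00 -1.21468189e+00] [[-0.992  0.123  0.   ]
 [ 0.123  0.992 -0.   ]
 [-0.    -0.    -1.   ]]
```

View pics/wk.png

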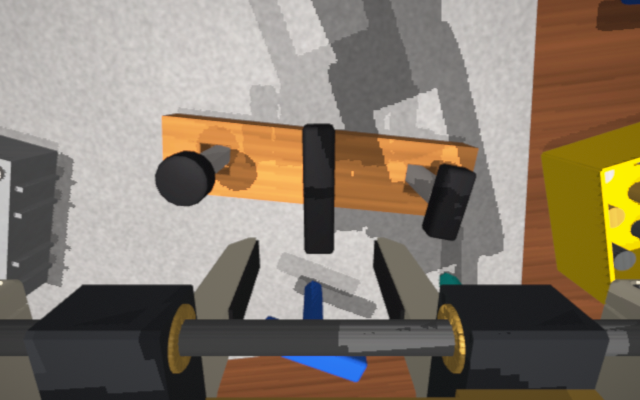

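The crop confirms the choice: a long black bar centred at (319,188), between the round knob (185,178) and the short bar (450,200). Descending.

Call:
arm_command --xyz '[[-0.1, 0.3, -2], [0, 0, -2.5], [0, 0, -2.5], [0, 0, -2.5], [0, 0, -2], [0, 0, -1.2], [0, 0, -0.8], [0, 0, 0], [0, 0, 0]]' --turn '[[0, 0, 0], [0, 0, 0], [0, 0, 0], [0, 0, 0], [0, 0, 0], [0, 0, 0], [0, 0, 0], [0, 0, 0], [0, 0, 0]]'

```text
t: 5.22
tool_pos: [0.543, 0.1863, 0.2907]
orientation: [0.188, 3.135, 0.001]
force: [0.8, -0.8, -0.0]
opening: 0.06
```

Call:
arm_command --xyz '[[0, 0, 0], [0, 0, 0], [0, 0, 0], [0, 0, 0], [0, 0, 0], [0, 0, 0]]' --turn '[[0, 0, 0], [0, 0, 0], [0, 0, 0], [0, 0, 0], [0, 0, 0], [0, 0, 0]]' --gripper 1.5 --force 45

```text
t: 5.98
tool_pos: [0.5426, 0.1861, 0.2898]
orientation: [0.188, 3.136, -0.0]
force: [0.9, -1.9, 0.7]
opening: 0.026
```

Call:
arm_command --xyz '[[0, 0, 0.8], [0, 0, 1.5], [0, 0, 2], [0, 0, 2], [0, 0, 2], [0, 0, 2], [0, 0, 2], [0, 0, 2], [0, 0, 1.7], [0, 0, 0], [0, 0, 0]]' --turn '[[0, 0, 0], [0, 0, 0], [0, 0, 0], [0, 0, 0], [0, 0, 0], [0, 0, 0], [0, 0, 0], [0, 0, 0], [0, 0, 0], [0, 0, 0], [0, 0, 0]]'

```text
t: 7.35
tool_pos: [0.5425, 0.1862, 0.4489]
orientation: [-0.188, -3.135, 0.001]
force: [-0.0, 0.8, -6.5]
opening: 0.0256
```

Run:
```python
from h import *
for n in ("side","top"):
    p=read_camera(n); w=world(p)
    s=robot.read_state()
    if n=="side": 
        u=proj(p,s["tool_pos"]+np.array([0,0,-.22]))[0].astype(int); print(u)
        f=p["frame"][max(0,u[1]-130):u[1]+130,max(0,u[0]-150):u[0]+150]; save("lift.png",cv2.resize(f,None,fx=2,fy=2))
    # shaft points: below bar near tool
    x=w-s["tool_pos"]; m=(np.hypot(x[...,0],x[...,1])<.04)&(x[...,2]<-.185)&(x[...,2]>-.30)
    for a in np.arange(-.29,-.185,.015):
        k=m&(abs(x[...,2]-a)<.008)
        if k.sum()>5: print(n,round(a,3),k.sum(),x[k].mean(0).round(4))
    if m.sum(): print("lowest",x[m][:,2].min())
print(s["tool_pos"],R.from_rotvec(s["orientation"]).as_matrix().round(3).tolist(),s["opening"])
```

```text
[316 157]
side -0.275 33 [-0.0058  0.0048 -0.273 ]
side -0.26 49 [-0.0065  0.0054 -0.2598]
side -0.245 44 [-0.0063  0.0062 -0.2444]
side -0.23 44 [-0.0057  0.0061 -0.2304]
side -0.215 48 [-0.0062  0.0064 -0.2154]
side -0.2 47 [-0.0059  0.0071 -0.1999]
lowest -0.2840901087423553
[0.54239168 0.18614251 0.44838   ] [[-0.993, 0.12, -0.002], [0.12, 0.993, -0.001], [0.002, -0.001, -1.0]] 0.025677260103941377
```

View pics/lift.png

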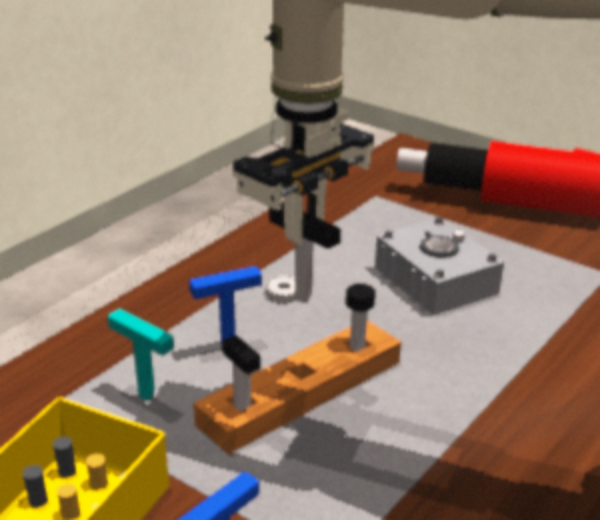

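The key is held upright on the tool axis, its tip 284 mm below the TCP as expected. Moving over the socket and aligning the bar with the pointer (-25°).

Call:
arm_command --xyz '[[0, -2, 0], [0, -4, 0], [0.1, -4.8, 0], [0.1, -4.8, 0], [0.1, -4.8, 0], [0.1, -4.8, 0], [0.1, -4.8, 0], [0.05, -4.8, 0], [0, -3.5, 0], [0, -2, 0], [0, 0, 0], [0, 0, 0]]' --turn '[[0, 0, -0.043], [0, 0, -0.043], [0, 0, -0.043], [0, 0, -0.043], [0, 0, -0.043], [0, 0, -0.043], [0, 0, -0.043], [0, 0, -0.043], [0, 0, -0.043], [0, 0, -0.043], [0, 0, 0], [0, 0, 0]]'

```text
t: 8.95
tool_pos: [0.5481, -0.2161, 0.4496]
orientation: [-0.852, -3.023, -0.001]
force: [-1.1, -0.3, -6.0]
opening: 0.0256
```

Run:
```python
from h import *
s=robot.read_state(); T=R.from_rotvec(s["orientation"]).as_matrix(); print(s["tool_pos"],np.degrees(np.arctan2(T[1,0],T[0,0])),s["force"],T[:,2])
p=read_camera("wrist"); w=world(p); f=p["frame"]
u=proj(p,[[.548,-.2165,.074],s["tool_pos"]+T@[0,0,.284]]); print(u)
save("pre.png",f)
```

```text
[ 0.54806614 -0.2161115   0.44955501] 148.5281071055209 [-1.06467192 -0.26377767 -6.03485277] [-3.03169333e-04  7.50076591e-04 -9.99999673e-01]
[[314.42224707 171.65566346]
 [314.56053939 196.96601491]]
```

View pics/pre.png

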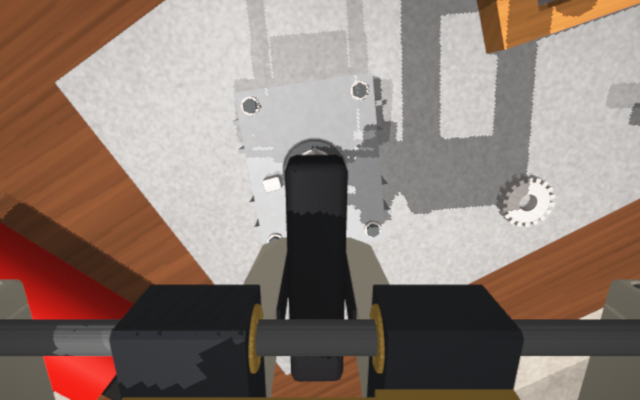

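The bar hides the socket, but the screw's ring at (314,160) is in line with the bar. Descending with force checks.

Call:
arm_command --xyz '[[0, 0, -1.5], [0, 0, -2], [0, 0, -2], [0, 0, -1.5], [0, 0, -1], [0, 0, -1], [0, 0, -0.8], [0, 0, -0.8], [0, 0, 0]]' --turn '[[0, 0, 0], [0, 0, 0], [0, 0, 0], [0, 0, 0], [0, 0, 0], [0, 0, 0], [0, 0, 0], [0, 0, 0], [0, 0, 0]]'

```text
t: 10.12
tool_pos: [0.5479, -0.2167, 0.3429]
orientation: [-0.852, -3.022, -0.0]
force: [-0.0, 0.2, -6.1]
opening: 0.0258
```

Call:
arm_command --xyz '[[0, 0, -0.5], [0, 0, -0.5], [0, 0, -0.4], [0, 0, -0.3], [0, 0, 0]]' --turn '[[0, 0, 0], [0, 0, 0], [0, 0, 0], [0, 0, 0], [0, 0, 0]]'

```text
t: 10.75
tool_pos: [0.548, -0.2168, 0.3264]
orientation: [-0.853, -3.023, -0.0]
force: [0.1, 0.6, -5.2]
opening: 0.0257
```

Call:
arm_command --xyz '[[0, 0, -0.4], [0, 0, -0.4], [0, 0, -0.25], [0, 0, -0.15], [0, 0, 0], [0, 0, 0]]' --turn '[[0, 0, 0], [0, 0, 0], [0, 0, 0], [0, 0, 0], [0, 0, 0], [0, 0, 0]]'

```text
t: 11.5
tool_pos: [0.5481, -0.2168, 0.3148]
orientation: [-0.853, -3.024, -0.0]
force: [-0.8, 1.0, -5.0]
opening: 0.0255
```

Call:
arm_command --xyz '[[0, 0, -0.15], [0, 0, -0.15], [0, 0, 0], [0, 0, 0]]' --turn '[[0, 0, 0], [0, 0, 0], [0, 0, 0], [0, 0, 0]]'

```text
t: 12.0
tool_pos: [0.5484, -0.2171, 0.3137]
orientation: [0.852, 3.022, -0.001]
force: [-4.3, 1.5, 6.1]
opening: 0.0255
```

The key reached the floor: vertical contact force at TCP z 0.3137, tip about 0.030. Now the clockwise turn.

Call:
arm_command --xyz '[[0, 0, 0.05], [0, 0, 0], [0, 0, 0], [0, 0, 0], [0, 0, 0], [0, 0, 0], [0, 0, 0], [0, 0, 0], [0, 0, 0], [0, 0, 0], [0, 0, 0], [0, 0, 0]]' --turn '[[0, 0, -0.1], [0, 0, -0.1], [0, 0, -0.1], [0, 0, -0.1], [0, 0, -0.1], [0, 0, -0.1], [0, 0, -0.1], [0, 0, -0.1], [0, 0, -0.1], [0, 0, -0.1], [0, 0, -0.05], [0, 0, 0]]'

```text
t: 13.5
tool_pos: [0.548, -0.2172, 0.3137]
orientation: [2.254, 2.187, -0.001]
force: [-4.6, 1.2, 5.3]
opening: 0.0255
```

Run:
```python
from h import *
s=robot.read_state(); T=R.from_rotvec(s["orientation"]).as_matrix(); print(s["tool_pos"],np.degrees(np.arctan2(T[1,0],T[0,0])),s["force"],s["wrist_torque"],s["q"])
p=read_camera("top"); w=world(p)
x=w[...,0]-.548;y=w[...,1]+.2167;r=np.hypot(x,y);z=w[...,2]
m=(z>.070)&(z<.09)&(r>.038)&(r<.055)
a=np.degrees(np.arctan2(y,x))[m]; print(np.histogram(a,np.arange(-180,181,10)))
u=proj(p,[[.548,-.2165,.07]])[0].astype(int); save("turn.png",cv2.resize(p["frame"][u[1]-45:u[1]+45,u[0]-55:u[0]+55],None,fx=6,fy=6,interpolation=cv2.INTER_CUBIC))
```

```text
[ 0.54801295 -0.21715714  0.31369409] 88.2882987422973 [-4.64875355  1.2158005   5.32442368] [0.11006981 1.28212279 0.0384789 ] [-4.63962048e-01  1.61345861e-01  1.62275801e+00 -8.97097710e-04
  1.35673045e+00 -4.33897161e-01]
(array([0, 0, 0, 0, 0, 0, 0, 0, 0, 0, 0, 0, 0, 0, 0, 0, 0, 0, 1, 0, 0, 0,
       0, 0, 0, 0, 0, 0, 0, 0, 1, 0, 0, 0, 0, 0]), array([-180, -170, -160, -150, -140, -130, -120, -110, -100,  -90,  -80,
        -70,  -60,  -50,  -40,  -30,  -20,  -10,    0,   10,   20,   30,
         40,   50,   60,   70,   80,   90,  100,  110,  120,  130,  140,
        150,  160,  170,  180]))
```

View pics/turn.png

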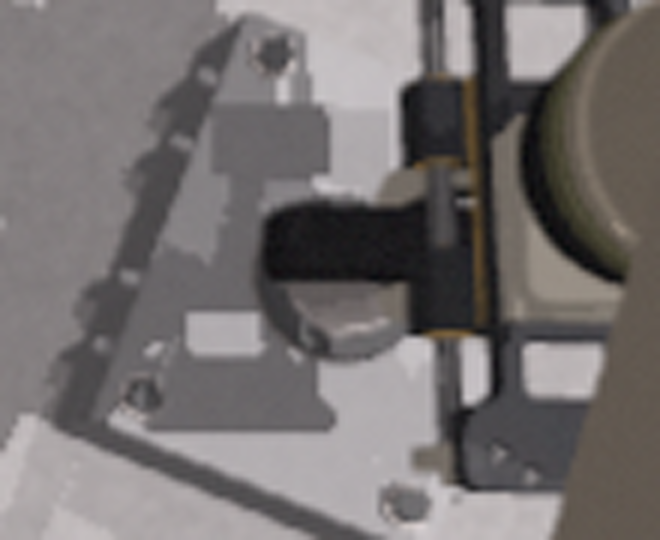

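The bar lies over the screw and the pointer is hidden. There is no stop torque yet (0.04 N m), so I'll turn on in small steps and watch the torque.

Call:
arm_command --xyz '[[0, 0, 0], [0, 0, 0], [0, 0, 0], [0, 0, 0]]' --turn '[[0, 0, -0.05], [0, 0, -0.05], [0, 0, 0], [0, 0, 0]]'

```text
t: 14.05
tool_pos: [0.548, -0.2172, 0.3137]
orientation: [2.359, 2.073, -0.001]
force: [-5.9, -0.3, 5.4]
opening: 0.0256
```

Run:
```python
from h import *
s=robot.read_state(); T=R.from_rotvec(s["orientation"]).as_matrix(); print(s["tool_pos"],np.degrees(np.arctan2(T[1,0],T[0,0])),s["force"],s["wrist_torque"])
```

```text
[ 0.5480265  -0.2171644   0.31371684] 82.60220385181509 [-5.88463359 -0.26993604  5.43806639] [0.16857059 1.30317321 0.05752593]
```

Call:
arm_command --xyz '[[0, 0, 0], [0, 0, 0], [0, 0, 0], [0, 0, 0]]' --turn '[[0, 0, -0.04], [0, 0, -0.04], [0, 0, 0], [0, 0, 0]]'

```text
t: 14.55
tool_pos: [0.548, -0.2171, 0.3137]
orientation: [2.44, 1.977, -0.001]
force: [-5.9, 1.6, 4.7]
opening: 0.0254
```

Run:
```python
from h import *
s=robot.read_state(); T=R.from_rotvec(s["orientation"]).as_matrix(); print(s["tool_pos"],np.degrees(np.arctan2(T[1,0],T[0,0])),s["force"],s["wrist_torque"])
```

```text
[ 0.5480372  -0.21714667  0.31370392] 78.01960712938268 [-5.85529244  1.64134928  4.70030568] [ 0.14137632  1.30239746 -0.0382916 ]
```

Call:
arm_command --xyz '[[0, 0, 0], [0, 0, 0], [0, 0, 0], [0, 0, 0]]' --turn '[[0, 0, -0.04], [0, 0, -0.04], [0, 0, 0], [0, 0, 0]]'

```text
t: 15.05
tool_pos: [0.548, -0.2171, 0.3137]
orientation: [2.517, 1.878, -0.001]
force: [-5.6, 0.8, 5.4]
opening: 0.0259
```

Run:
```python
from h import *
for i in range(3):
    p=read_camera("side")
    s=robot.read_state(); T=R.from_rotvec(s["orientation"]).as_matrix(); print(s["tool_pos"],np.degrees(np.arctan2(T[1,0],T[0,0])),s["force"],s["wrist_torque"],s["joint_torque"][5])
w=world(p); m=(w[...,2]>.135)&(w[...,2]<.165)&(np.hypot(w[...,0]-.548,w[...,1]+.217)<.06)
print(m.sum(),cv2.minAreaRect(w[m][:,:2].astype(np.float32)))
u=proj(p,[[.548,-.2165,.09]])[0].astype(int); f=p["frame"][u[1]-45:u[1]+45,u[0]-60:u[0]+60]; save("stop.png",cv2.resize(f,None,fx=6,fy=6,interpolation=cv2.INTER_CUBIC))
```

```text
[ 0.54803149 -0.21710597  0.31371475] 73.44116838874291 [-5.63429817  1.36135933  5.10804714] [0.1617115  1.32485445 0.05429341] 0.06790211889892817
[ 0.54802236 -0.21710956  0.31369441] 73.44210569078751 [-6.04568806  0.45182548  4.8993802 ] [0.18791096 1.33377704 0.03717609] 0.0659892219118774
[ 0.54802292 -0.2171441   0.31371296] 73.43902828298526 [-5.54081984  0.87217784  5.70667151] [0.15624161 1.30711764 0.10933579] 0.06565824849531054
253 ((0.5443711876869202, -0.21127912402153015), (0.059278398752212524, 0.10564329475164413), 1.8449227809906006)
```

View pics/stop.png

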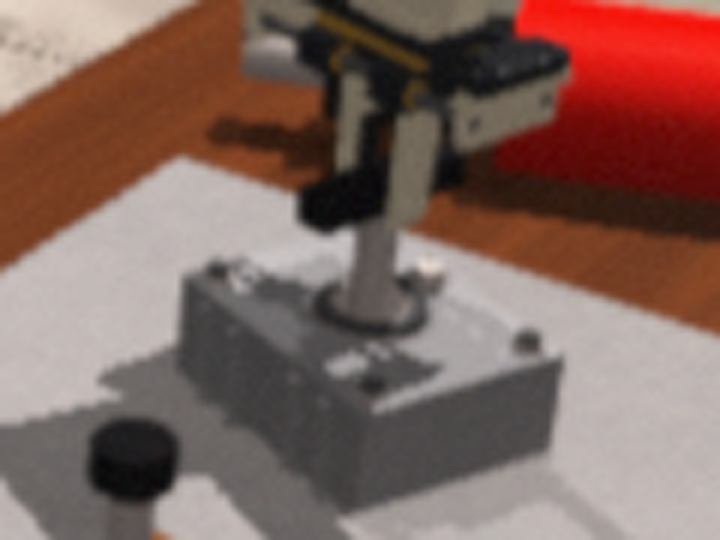

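The key is seated and the lug is at (430,270) in the crop, but the pointer is hidden behind the shaft. I'll check whether the bar followed the gripper's yaw and where the pointer is.

Run:
```python
from h import *
s=robot.read_state(); T=R.from_rotvec(s["orientation"]).as_matrix()
for n in ("wrist","top"):
    p=read_camera(n); w=world(p); f=p["frame"]
    for d in spotter.masks_of(p,"hex_key"):
        x=w[d["pixels"]]; x=x[(x[:,2]>.14)&(x[:,2]<.168)&(np.hypot(x[:,0]-.548,x[:,1]+.217)<.07)]
        if len(x)<40: continue
        r=cv2.minAreaRect(x[:,:2].astype(np.float32)); l=(x-s["tool_pos"])@T
        r2=cv2.minAreaRect(l[:,:2].astype(np.float32)); print(n,d["confidence"],len(x),r,"tool:",r2)
    x=w[...,0]-.548;y=w[...,1]+.2167;rr=np.hypot(x,y);z=w[...,2]
    m=(z>.0705)&(z<.09)&(rr>.037)&(rr<.06)
    print(n,np.c_[np.degrees(np.arctan2(y,x))[m],rr[m]*1e3,z[m]*1e3].round(0)[::6].tolist())
    if n=="wrist": save("wk2.png",f)
```

```text
wrist 0.76 10722 ((0.5492965579032898, -0.21591617166996002), (0.10933559387922287, 0.025989865884184837), 73.5185317993164) tool: ((0.001694750040769577, 0.00077020563185215), (0.025990087538957596, 0.10934828966856003), 89.92037963867188)
wrist []
top 0.58 296 ((0.5580737590789795, -0.18699966371059418), (0.04724455624818802, 0.029277287423610687), 76.09566497802734) tool: ((0.03191211074590683, 0.0009299041703343391), (0.029264558106660843, 0.047263260930776596), 87.31446075439453)
top []
```

View pics/wk2.png

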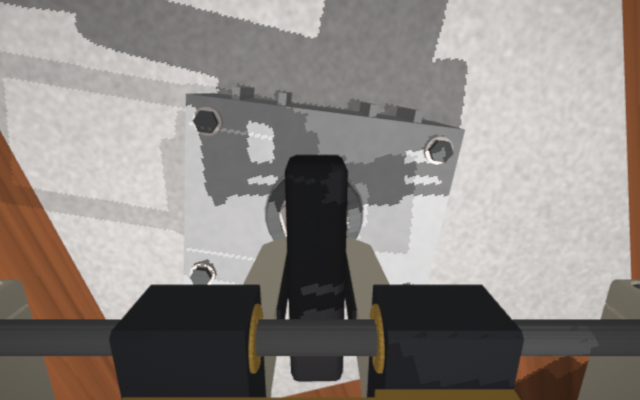

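The bar follows the gripper without slip (bar at -106.5°). With 10.9° of play the pointer should be close to the stop. One more small step to feel it.

Call:
arm_command --xyz '[[0, 0, 0], [0, 0, 0], [0, 0, 0]]' --turn '[[0, 0, -0.03], [0, 0, -0.03], [0, 0, 0]]'

```text
t: 15.78
tool_pos: [0.548, -0.2171, 0.3137]
orientation: [2.573, 1.801, -0.001]
force: [-6.0, 1.8, 4.6]
opening: 0.0258
```

Run:
```python
from h import *
for i in range(2):
    read_camera("top")
    s=robot.read_state(); T=R.from_rotvec(s["orientation"]).as_matrix(); print(s["tool_pos"],np.degrees(np.arctan2(T[1,0],T[0,0])),s["force"],s["wrist_torque"],s["joint_torque"][5])
```

```text
[ 0.54803648 -0.2171227   0.31372406] 70.01207449826352 [-5.70160159  0.60989485  4.693569  ] [0.11221976 1.37911419 0.23550451] 0.3276805579662323
[ 0.54803579 -0.21716108  0.31375505] 70.01349474008651 [-5.11068197  0.5745671   5.65570857] [0.18073808 1.31269499 0.20459226] 0.2691321540623903
```

Stop torque is there (0.06 → 0.3 N m). Easing the strain, releasing and backing off upward.

Call:
arm_command --xyz '[[0, 0, 0.05], [0, 0, 0.05], [0, 0, 0]]' --turn '[[0, 0, 0.03], [0, 0, 0.03], [0, 0, 0]]'

```text
t: 16.25
tool_pos: [0.5481, -0.217, 0.3137]
orientation: [2.517, 1.879, -0.0]
force: [-5.3, -0.1, 3.3]
opening: 0.0256
```

Call:
arm_command --xyz '[[0, 0, 0], [0, 0, 0], [0, 0, 0], [0, 0, 0], [0, 0, 0], [0, 0, 0]]' --turn '[[0, 0, 0], [0, 0, 0], [0, 0, 0], [0, 0, 0], [0, 0, 0], [0, 0, 0]]' --gripper 6

```text
t: 17.0
tool_pos: [0.5481, -0.2168, 0.3132]
orientation: [2.518, 1.878, 0.0]
force: [-0.4, -0.3, 0.2]
opening: 0.06
```

Call:
arm_command --xyz '[[0, 0, 0.5], [0, 0, 1], [0, 0, 2], [0, 0, 3], [0, 0, 3], [0, 0, 3], [0, 0, 3], [-3, 3, 1], [-4, 5, 0], [-2, 5, 0], [0, 0, 0], [0, 0, 0]]' --turn '[[0, 0, 0], [0, 0, 0], [0, 0, 0], [0, 0, 0], [0, 0, 0], [0, 0, 0], [0, 0, 0], [0, 0, 0], [0, 0, 0], [0, 0, 0], [0, 0, 0], [0, 0, 0]]'

```text
t: 18.5
tool_pos: [0.459, -0.088, 0.4797]
orientation: [2.516, 1.878, 0.002]
force: [-0.4, -0.8, 0.2]
opening: 0.06
```

```bash
python3 - <<'E'
from h import *
p=read_camera("wrist"); q=read_camera("top")
for n,p in (("wrist",p),("top",q)):
    w=world(p)
    x=w[...,0]-.548;y=w[...,1]+.2167;rr=np.hypot(x,y);z=w[...,2]
    m=(z>.0705)&(z<.09)&(rr>.037)&(rr<.06); a=np.degrees(np.arctan2(y,x))
    for lo,hi in ((.0705,.079),(.0795,.09)):
        k=m&(z>lo)&(z<hi); print(n,lo,k.sum(),np.percentile(a[k],[5,50,95]).round(1) if k.sum() else "")
    b=(rr<.07)&(z>.14)&(z<.175)
    if b.sum()>20: print("bar",np.median(z[b]),cv2.minAreaRect(w[b][:,:2].astype(np.float32)))
    u=proj(p,[[.548,-.2165,.1]])[0].astype(int);print(u)
    f=p["frame"][max(0,u[1]-60):u[1]+60,max(0,u[0]-75):u[0]+75]; save("fin_"+n+".png",cv2.resize(f,None,fx=4,fy=4,interpolation=cv2.INTER_CUBIC))
E
python3 -c "
import cv2,numpy as np
a=cv2.imread('pics/fin_wrist.png');b=cv2.imread('pics/fin_top.png');h=min(a.shape[0],b.shape[0])
c=np.hstack([a[:h],b[:h]]);cv2.imwrite('pics/fin.png',cv2.resize(c,(800,int(800*h/c.shape[1]))))"
```

```text
wrist 0.0705 0 
wrist 0.0795 0 
bar 0.15986225994992026 ((0.552899956703186, -0.1944957971572876), (0.06634817272424698, 0.026992380619049072), 76.91414642333984)
[420 254]
top 0.0705 1 [29.8 29.8 29.8]
top 0.0795 0 
bar 0.15856790468986337 ((0.5589748620986938, -0.2040766477584839), (0.062162309885025024, 0.009571517817676067), 75.46070098876953)
[477 200]
```

View pics/fin.png

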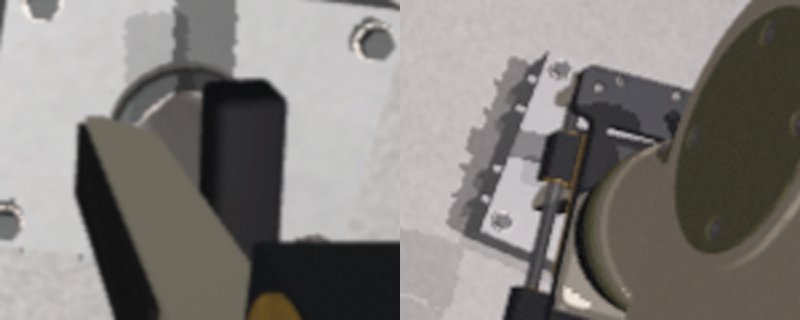

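The fingers still cover the housing in both views. I'll move farther away and measure again.

Call:
arm_command --xyz '[[-1, 4, 0], [-1, 5, 0], [-1, 5, 0], [-1, 5, 0], [-1, 5, 0], [-1, 5, 0], [0, 3, 0], [0, 0, 0], [0, 0, 0]]' --turn '[[0, 0, 0], [0, 0, 0], [0, 0, 0], [0, 0, 0], [0, 0, 0], [0, 0, 0], [0, 0, 0], [0, 0, 0], [0, 0, 0]]'

```text
t: 19.73
tool_pos: [0.3997, 0.2313, 0.478]
orientation: [2.519, 1.877, -0.001]
force: [-0.3, 0.6, -0.2]
opening: 0.06
```

Run:
```python
from h import *
p=read_camera("top"); w=world(p)
x=w[...,0]-.548;y=w[...,1]+.2167;rr=np.hypot(x,y);z=w[...,2]; a=np.degrees(np.arctan2(y,x))
for lo,hi in ((.0705,.0795),(.0795,.09)):
    k=(rr>.038)&(rr<.06)&(z>lo)&(z<hi); print(lo,k.sum(),np.percentile(a[k],[5,50,95]).round(1) if k.sum() else "")
b=(rr<.08)&(z>.13)&(z<.18)
X=w[b]; A=np.c_[X[:,:2]-[.548,-.2167],np.ones(len(X))]; c=np.linalg.lstsq(A,X[:,2],rcond=None)[0]
print("bar top plane",c,"max/med z",np.median(z[b]),cv2.minAreaRect(X[:,:2].astype(np.float32)))
u=proj(p,[[.548,-.2165,.1]])[0].astype(int)
f=p["frame"][u[1]-50:u[1]+50,u[0]-60:u[0]+60]; save("fin2.png",cv2.resize(f,None,fx=5,fy=5,interpolation=cv2.INTER_CUBIC))
q=read_camera("side"); wq=world(q)
for n in("spanner","driver","gear"):
    for P,W in((p,w),(q,wq)):
        d=spotter.masks_of(P,n)
        if d: print(n,round(d[0]["confidence"],2),np.nanmedian(W[d[0]["pixels"]],0).round(3))
r=(np.hypot(wq[...,0]-.548,wq[...,1]+.2167)<.03)&(wq[...,2]>.08)&(wq[...,2]<.13)
for h in (.085,.1,.115,.125):
    k=r&(abs(wq[...,2]-h)<.008); print(h,wq[k].mean(0).round(4))
```

```text
0.0705 7 [-116.1 -115.4    9.7]
0.0795 29 [-115.6 -109.8 -105.4]
bar top plane [ 0.20195485 -0.06856016  0.15735396] max/med z 0.15813710036724066 ((0.5472949147224426, -0.21618714928627014), (0.10942596197128296, 0.02711712382733822), 77.03385925292969)
spanner 0.8 [0.564 0.288 0.134]
spanner 0.58 [0.559 0.3   0.118]
driver 0.58 [0.518 0.077 0.137]
driver 0.74 [0.512 0.082 0.101]
gear 0.73 [ 0.731 -0.016  0.017]
gear 0.56 [ 0.724 -0.008  0.017]
0.085 [ 0.5411 -0.2097  0.0868]
0.1 [ 0.5384 -0.2099  0.1   ]
0.115 [ 0.5318 -0.2146  0.1097]
0.125 [nan nan nan]<stdin>:18: RuntimeWarning: Mean of empty slice.
  ret = um.true_divide(
```

View pics/fin2.png

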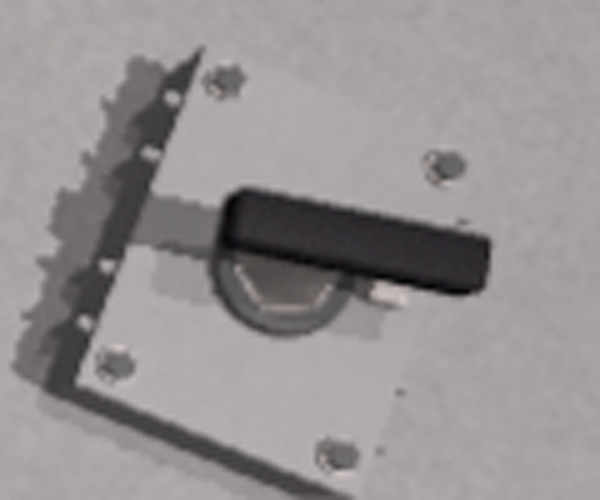

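The pointer is no longer at its start direction, where its end would show near (325,185). The lug is at (385,292) beside the bar, which covers the stop direction. The bar centre is within 1 mm of the axis and its top is at 0.158–0.159 m (0.159 expected when fully home). Handing in.

```bash
python3 -c "
from h import *
print(robot.close_job())"
```

```text
the job is handed in; nothing more can be done
None
```

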